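# Shut the torch gas under the sliding hood

## Task

Shut off the torch gas at the bench's service box, pushing with the fingertips and without gripping or lifting anything. Slide the green hood along its runners to the left, to its far stops, so that both valve handles lie open; push the red gas handle round clockwise until it is fully shut, square across its pipe; then slide the hood back to the right over the valves, against its stops. The blue air handle stays as it is, since the air graver still needs it, and the things lying around the box stay where they are.

Things in the scene. Friction and masses are not known exactly. Their poses are not given: they have to be found in the camera images.
- service_box: Grey steel tray fixed to the bench, 116 mm (x) by 377 mm (y), turned up to 0.25 rad. Origin: middle of its underside, on the bench; x away from the robot, y left along the runners, z up. Runners: tops of its long walls, z = 36 mm. Right half (y < 0) holds the two valves; left half is a deck. At its corners 16 mm wide stops (x = +-46 mm) rise to z = 49 mm; between them the hood's ends are free.
- hood: Loose green steel hood, 0.3 to 0.6 kg, 125 mm (x) by 180 mm (y), resting on the runners, with guide skirts outside them (1.5 mm play). Origin: its middle at runner height (z = 36 mm); top 46 mm above. In the box's frame its y is -92.5 mm when closed over the valves at the right stops, +92.5 mm when open at the left stops; starts closed or up to 20 mm open. Slides under 2 to 6 N.
- hood_right (a point): Middle of the push lip at the hood's right end (outer face), 70 mm above the bench: push here to the left to open. The lip hangs from the hood's top, 82 mm above the bench, down to 58 mm; below it this end is an open portal that passes over the handles (tops 54 mm above the bench), so a finger that follows the lip must stay above 56 mm or it runs into them.
- hood_left (a point): Middle of the hood's left end wall (outer face), 70 mm above the bench: push here to the right to close. This end is closed by a plain wall from 36 to 82 mm above the bench.
- gas_handle (a joint): Angle of the red gas handle: 0 open (along its pipe, pointing from its axis to -x of the box), 1.571 shut at its stop (across the pipe, pointing to +y of the box). Turns clockwise from above as it shuts; starts at 0 to 0.25; stays where left; friction 0.14 N m (about 4.5 N at 32 mm from the axis).
- gas_axis (a point): Turning axis of the red handle, 48 mm above the bench at the handle's mid-height. In the box's frame x = +15 mm, y = -70 or -140 mm; the blue valve has the other place. Below it: brass valve body (top 29 mm above the bench, 12 mm radius) and pipe (top 23 mm).
- gas_tip (a point): Tip of the red handle, 46 mm from its axis. The red sleeve covers 12 to 46 mm from the axis, is 14 mm wide and 12 mm high (42 to 54 mm above the bench). Push on its trailing flank (right-hand side when open). Pressing on its left and right flanks at once counts as gripping.
- air_tip (a point): Tip of the blue compressed-air handle, the same shape as the red one, 70 mm beside it; starts open (0 to 0.08 rad) and stays as it is.
- pliers: Loose pliers with red grips, 36 x 144 x 12 mm, lying in front of the box; origin under the middle.
- wax_tube: Loose green wax tube, 26 mm in diameter, 60 mm high, standing behind the box; origin under the middle.
- bench_block: Loose square steel block, 64 x 64 x 20 mm, behind the box; origin under the middle.
- hammer: Loose chasing hammer, 70 x 235 x 26 mm, lying at the left front of the bench; origin under the middle.
- glass_dish: Loose glass dish, 84 mm in diameter, 47 mm high, at the left back; origin under the middle.

How it is judged:
By the outcome, as a careful person would: the job done as asked, in the order asked, and still so for the second after the job is handed in, with the robot touching nothing.
It also fails if it takes over 58 s, if anything falls off the work surface, if the arm or the gripper's body presses on something with over 40 N, if the wrist force passes 120 N, or if a joint passes its speed limit or range.

## Robot

A 7-joint arm with a two-finger parallel gripper is mounted at the origin on a cart in front of the work surface, level with it; the furniture and walls round the work are solid. World frame = base frame: x ahead of the robot, y to its left, z up, the work surface at z = 0. Lengths are in m, angles in rad, forces in N, time in s.
With the tool pointing down it reaches from about 0.35 to 0.9 m from the base axis. Payload 8.1 kg.
Tool frame: the origin (TCP) lies between the finger pads; the fingertips stand 22 mm ahead of it and the grasp point (between the pads) lies 3 mm ahead of it (arm.tip_reach is the distance from the TCP to the fingertips, in m); z points along the fingers, y is the line along which they close (so a half turn about z gives the same grasp; the last joint's range is limited). The gripper opens to 92 mm and grips with 3 to 60 N. Pads are 19 mm wide; open, the fingers measure 130 mm over their backs; the gripper's body (75 mm by 190 mm) begins 47 mm behind the grasp point.
Start: joints at [1.131, 0.434, 0.025, 1.573, -0.012, 1.134, -0.075], TCP at [0.207, -0.59, 0.249] pointing down, gripper open.
Joint ranges: [-2.62, 2.62], [-0.44, 2.09], [-1.27, 1.32], [0.08, 2.57], [-1.32, 4.46], [0.12, 2], [-2.74, 2.74]. Speed limits (rad/s): [2.22, 2.22, 3.01, 3.01, 3.14, 3.14, 3.14].

## Interface

Orientations are given as a rotation vector (axis times angle).
In Python, from cell import telemetry, vision, job, arm gives the robot as it stands. The module is installed in compiled form; this text tells all that it offers.
- The arm moves only by the shell command python3 -m creep 'ROWS' [FORCE]. ROWS is text: rows parted by semicolons, each of 7 numbers parted by spaces: the finger opening in cm, from 0 to 9.18, then the shift along the tool's x, y, z in cm, then the turn, a rotation vector about the tool's x, y, z in degrees. A call has 1 to 5 rows; each row is the pose to reach, as a shift and turn from the pose commanded when the call began, along the tool's axes at that moment; what a row does not reach only later rows make up. A row lasts 1/8 s, in which the tool goes at most 62.5 mm and 10.7 degrees, less where a joint would pass 70% of its speed; a pose out of reach is approached as far as the arm can. A call with a gripper value outside its range is refused whole. The fingers move at their own pace and stop on an object; FORCE is the grip in N (left out, the last holds). Time passes only in rows, so rows that repeat a pose let the fingers close. It gives the time, the measured TCP pose, the force, the opening and the grip force at its end, in the units of the state.
- telemetry.observe(): the state, without advancing time (a new reading comes with each control period).
- vision.get_image(name): name is "side" or "top"; returns the picture (400x640x3 uint8, red, green, blue); there is no depth.
- vision.camera_info(name): a dict with "fov_y" (degrees; the focal length in pixels is half the picture's height over the tangent of half this angle, whatever the lens; pixels are square), "cx", "cy" (the principal point, pixels), "dist_coeffs" ([k1, k2, p1, p2, k3] as OpenCV has them; the pictures are not rectified), "extrinsics" (4x4, takes a point from camera to world coordinates). Camera axes: x right, y down, z forward; pixel columns grow to the right and rows downward; lengths in m; the calibration is good to about 2 mm. A picture is of the moment at which its call begins. camera_info takes no time and is no camera call.
- job.sign_off(): hands the job in; it is judged then, once.
The state is a dict: "clock": time; "joints": joint angles; "dq": joint speeds; "joint_efforts": joint torques, N m; "position": TCP position; "ee_rot": TCP orientation; "force": force on the tool from outside, world axes, zero at the start; "ft_torque": the same for the moment, N m; "width": opening from 0.0 (shut) to 1.0 (fully open); "gripper_force": force on a finger pad.
Only numpy, scipy, OpenCV 4.12 (cv2) and the standard library are available. Lean on these libraries where they do the work, as an engineer would, in place of code of your own. Each camera call takes 0.05 s, during which the arm holds its last target. There are 200 camera calls.

## Working session

There is one attempt and no reset: what is moved stays moved. The work goes in short steps, Python scripts to look and compute and a shell command to move; the robot and the scene stay as the last step left them, time stands still between calls to the robot, and variables do not carry over. Pictures are saved under pics/ and viewed, at most 10 in all, crops included, and the job is handed in when it is done.

```bash
mkdir -p pics; python3 - <<'E'
from cell import telemetry, vision, job, arm
import cv2
for n in ("side","top"):
    im=vision.get_image(n); cv2.imwrite(f"pics/{n}0.png",im[:,:,::-1]); c=vision.camera_info(n)
    print(n,{k:(v if not hasattr(v,'round') else v) for k,v in c.items()})
s=telemetry.observe(); print(s); print(arm.tip_reach)
E
```

```text
side {'fov_y': 48.21314759702263, 'cx': 320.3200799401072, 'cy': 199.82508045531114, 'dist_coeffs': array([-0.08970608,  0.        ,  0.        ,  0.        ,  0.        ]), 'extrinsics': array([[ 0.99812685, -0.04501093,  0.04143444,  0.50168262],
       [-0.05726619, -0.44908866,  0.89165013, -1.04646161],
       [-0.02152627, -0.89235273, -0.45082505,  0.60678573],
       [ 0.        ,  0.        ,  0.        ,  1.        ]])}
top {'fov_y': 49.450979755111156, 'cx': 317.6415076227256, 'cy': 206.19647491544993, 'dist_coeffs': array([0.01874011, 0.        , 0.        , 0.        , 0.        ]), 'extrinsics': array([[-0.01972589, -0.99611427,  0.08583272,  0.47146345],
       [-0.99977711,  0.01900642, -0.00919149, -0.02298791],
       [ 0.0075244 , -0.0859949 , -0.99626716,  1.05903354],
       [ 0.        ,  0.        ,  0.        ,  1.        ]])}
{'clock': 0.1, 'joints': array([ 1.13140836,  0.43511675,  0.02497625,  1.57401099, -0.01162695,
        1.13401823, -0.07510372]), 'dq': array([-0.00119449, -0.00029266,  0.00040998, -0.00364597, -0.00059015,
       -0.00090538, -0.00094432]), 'joint_efforts': array([ 1.79771894e-03, -6.69132972e+01,  9.86870080e-01, -3.15146971e+01,
       -6.07514475e-02,  3.74157960e-02,  3.31863544e-05]), 'position': array([ 0.20634954, -0.58948947,  0.24804428]), 'ee_rot': array([-3.09583071e+00, -5.26164820e-01,  5.30772881e-04]), 'force': array([ 0.75750333,  1.01246963, -0.85958894]), 'ft_torque': array([ 0.03649837,  0.02301246, -0.00275921]), 'gripper_force': 0.0, 'width': 0.9979827461407276}
0.022
```

View pics/top0.png

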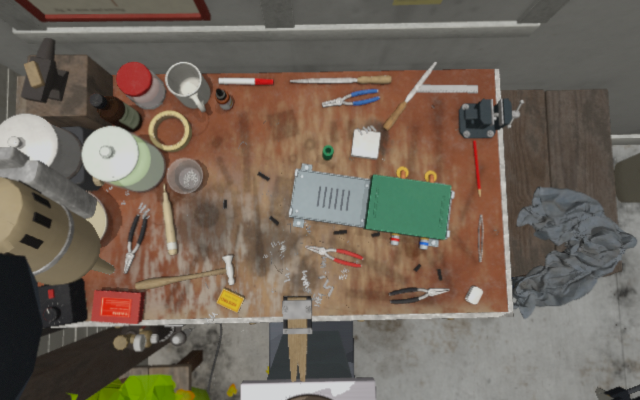

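View pics/side0.png

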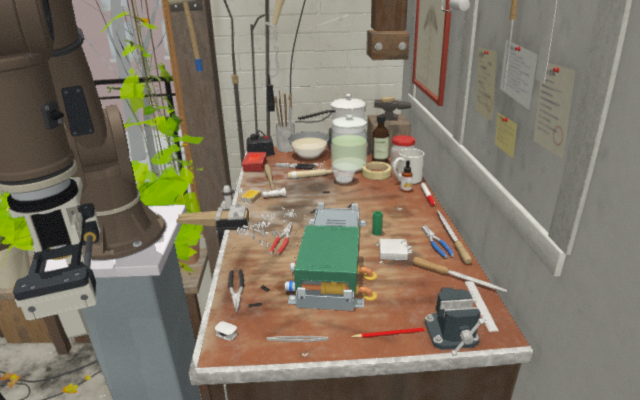

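The top view shows the box at about px (292–452, 170–238), turned slightly. The green hood is over its right half, near closed, with corners at about (372,176), (451,185), (447,237) and (368,231). The red pipe mark at (395,240) is left of the blue one at (425,243), so gas should be at y = -70. The side view shows the open portal end facing that camera.

```bash
cat > h.py <<'E'
import numpy as np, cv2
from cell import telemetry, vision, job, arm
def K(c):
    f=200/np.tan(np.radians(c["fov_y"]/2)); return np.array([[f,0,c["cx"]],[0,f,c["cy"]],[0,0,1]])
def ray(n,px):
    c=vision.camera_info(n); p=cv2.undistortPoints(np.array(px,float).reshape(-1,1,2),K(c),c["dist_coeffs"])[:,0]
    d=np.c_[p,np.ones(len(p))]@c["extrinsics"][:3,:3].T; return c["extrinsics"][:3,3],d
def cast(n,px,z):
    o,d=ray(n,px); return o+d*((z-o[2])/d[:,2])[:,None]
def tri(a,b):
    (o1,d1),(o2,d2)=ray("top",a),ray("side",b); d1,d2=d1[0],d2[0]
    s,t=np.linalg.lstsq(np.c_[d1,-d2],o2-o1,rcond=None)[0]; p,q=o1+s*d1,o2+t*d2
    return (p+q)/2,np.linalg.norm(p-q)
def proj(n,P):
    c=vision.camera_info(n); E=np.linalg.inv(c["extrinsics"])
    return cv2.projectPoints(np.array(P,float).reshape(-1,3),cv2.Rodrigues(E[:3,:3])[0],E[:3,3],K(c),c["dist_coeffs"])[0][:,0]
def green(im,box):
    h=cv2.cvtColor(im,cv2.COLOR_RGB2HSV); m=cv2.inRange(h,(65,90,40),(90,255,255)); k=np.zeros_like(m); x0,y0,x1,y1=box
    k[y0:y1,x0:x1]=m[y0:y1,x0:x1]
    c=max(cv2.findContours(k,cv2.RETR_EXTERNAL,cv2.CHAIN_APPROX_NONE)[0],key=cv2.contourArea); return k,c
E
python3 - <<'E'
from h import *
t=cv2.imread("pics/top0.png")[:,:,::-1]; s=cv2.imread("pics/side0.png")[:,:,::-1]
m,c=green(t,(280,160,470,250)); 
P=cast("top",c[:,0],0.082)[:,:2]
r=cv2.minAreaRect(P.astype(np.float32)*1000); print(r, cv2.boxPoints(r))
ap=cv2.approxPolyDP(c,6,True)[:,0]; print("top corners",ap.tolist())
m2,c2=green(s,(270,210,380,310)); ap2=cv2.approxPolyDP(c2,5,True)[:,0]; print("side",ap2.tolist())
a=cv2.resize(t[155:255,280:465],None,fx=4,fy=4,interpolation=2); b=cv2.resize(s[195:315,270:400],None,fx=3.3,fy=3.3,interpolation=2)
o=np.zeros((400+0,740,3),np.uint8); o[:a.shape[0],:740]=a
cv2.imwrite("pics/topc.png",o[:,:,::-1]); cv2.imwrite("pics/sidec.png",cv2.resize(s[195:315,270:400],None,fx=4.5,fy=4.5,interpolation=2)[:,:,::-1])
E
```

```text
((550.6351928710938, -235.45416259765625), (181.23358154296875, 123.54603576660156), 80.67481994628906) [[ 474.9952  -314.86386]
 [ 596.90857 -334.88297]
 [ 626.27515 -156.04446]
 [ 504.36182 -136.02536]]
top corners [[373, 175], [366, 228], [444, 238], [450, 186]]
side [[306, 226], [296, 287], [301, 279], [349, 281], [354, 290], [358, 228]]
```

View pics/topc.png

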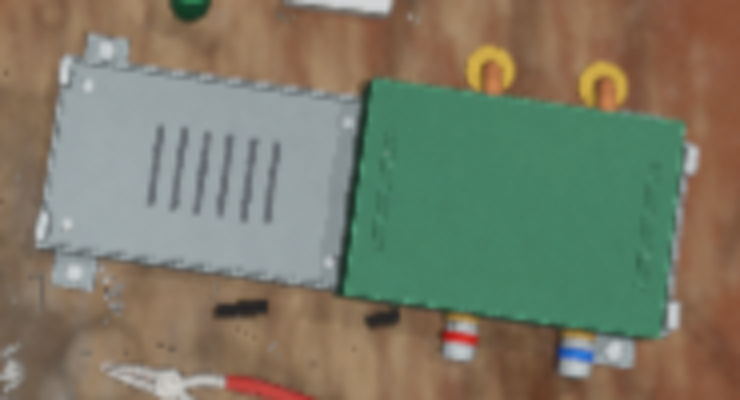

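View pics/sidec.png

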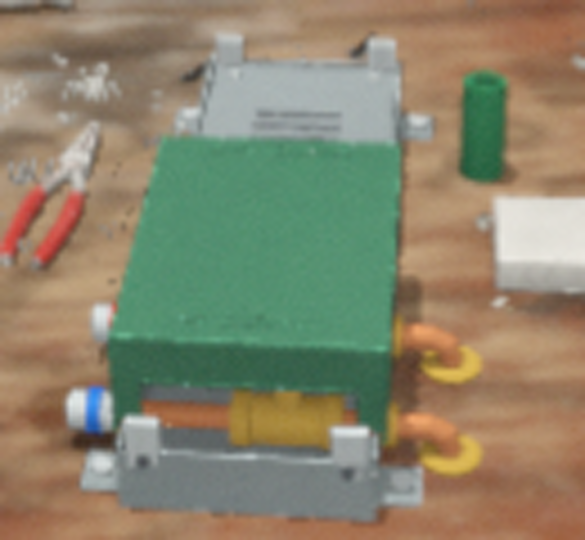

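Gas (red band) is the left one of the pair, so y = -70. The hood's right edge almost meets the right stops (topc 690,158 and 672,316). The left stops are at topc (66,72) and (42,225).

```bash
python3 - <<'E'
from h import *
for a,b in (((444.5,238),(294.6,271)),((450.5,186),(356.7,272.3)),((372.5,175.5),(358.9,226.6)),((365.5,228.5),(306.7,226))):
    p,e=tri([a],[b]); print("tri hood corner",(p*1000).round(1),"gap",round(e*1000,1))
# stops tops: top view centres and side view top centres
S=cast("top",[(452.5,194.5),(448,234),(296.5,172.8),(290.5,211.5)],0.049)*1000; print(S.round(1))
print("tri R front stop",[ (x*1000).round(1) for x in tri([(448,232)],[(301,289)])], "R back",[(x*1000).round(1) for x in tri([(452.5,194)],[(348,291)])])
for h in (S,):
    L=(S[2]+S[3])/2;R=(S[0]+S[1])/2; print("L",L,"R",R,"mid",(L+R)/2,"len",np.linalg.norm(L-R),"yaw",np.arctan2(-(L-R)[0],(L-R)[1]))
E
```

```text
tri hood corner [ 479.8 -315.6   81.1] gap 2.4
tri hood corner [ 599.3 -334.1   83.3] gap 7.1
tri hood corner [ 627.  -158.2   83.3] gap 7.7
tri hood corner [ 506.9 -138.8   80.7] gap 7.2
[[ 579.9 -348.5   49. ]
 [ 487.9 -333.8   49. ]
 [ 638.1   15.8   49. ]
 [ 547.3   31.2   49. ]]
tri R front stop [array([ 492.3, -333.8,   49.7]), np.float64(0.5)] R back [array([ 582.7, -348.4,   49.9]), np.float64(3.3)]
L [592.71332201  23.48432092  49.        ] R [ 533.91938125 -341.12376755   49.        ] mid [ 563.31635163 -158.81972331   49.        ] len 369.31800071488476 yaw -0.1598761924341641
```

```bash
cat >> h.py <<'E'
from scipy.spatial.transform import Rotation as Ro
C=np.array([.5633,-.1588,0]); YAW=-.161
def box(p): return C+Ro.from_euler('z',YAW).apply(np.array(p,float)/1000)
def inbox(P): return Ro.from_euler('z',-YAW).apply(np.array(P)-C)*1000
def plan(bx,by,tipz):
    s=telemetry.observe(); R=Ro.from_rotvec(s["ee_rot"]); P=box((bx,by,tipz+22))
    Rb=Ro.from_euler('z',YAW)*Ro.from_matrix(np.array([[0,1,0],[1,0,0],[0,0,-1.]]).T)
    print("t",round(s["clock"],2),"tip in box",(inbox(s["position"])-[0,0,22]).round(1),"F",s["force"].round(1),"shift cm",(R.inv().apply(P-s["position"])*100).round(2),"turn deg",np.degrees((R.inv()*Rb).as_rotvec()).round(1))
E
python3 -m creep '0 5.2 -1.6 1.2 0 0 -10; 0 10.4 -3.2 2.4 0 0 -20; 0 15.6 -4.8 3.6 0 0 -30; 0 20.8 -6.4 4.8 0 0 -40; 0 26 -8 6 0 0 -50'
python3 -c "
from h import *
plan(0,-192,100)"
```

```text
clock: 0.72
position: [0.4265, -0.4273, 0.1881]
ee_rot: [-2.579, -1.793, 0.0]
force: [1.0, -0.6, -0.3]
width: 0.505
gripper_force: 0.0
t 0.72 tip in box [ -92.  -286.9  166.1] F [ 1.  -0.6 -0.3] shift cm [11.09  7.19  6.61] turn deg [ -0.   -0.  -11.2]
```

```bash
python3 -m creep '0 3.7 2.4 2.2 0 0 -4; 0 7.4 4.8 4.4 0 0 -8; 0 11.1 7.2 6.6 0 0 -11.2; 0 11.1 7.2 6.6 0 0 -11.2; 0 11.1 7.2 6.6 0 0 -11.2'
python3 - <<'E'
from h import *
plan(0,-192,62)
t=vision.get_image("top"); s=vision.get_image("side")
o=np.vstack([cv2.resize(t[150:260,280:480],(600,330)),cv2.resize(s[190:320,230:460],(478,270)) .copy() if 0 else np.zeros((0,600,3),np.uint8)])
b=cv2.resize(s[170:320,230:430],(600,450))
cv2.imwrite("pics/a1.png",np.vstack([cv2.resize(o,(480,264)),cv2.resize(b,(480,330))])[:,:,::-1])
E
```

```text
clock: 1.35
position: [0.5315, -0.3505, 0.1224]
ee_rot: [-2.398, -2.029, 0.002]
force: [0.5, 0.0, 0.7]
width: 0.01
gripper_force: 0.0
t 1.35 tip in box [  -0.7 -194.4  100.4] F [0.5 0.  0.7] shift cm [0.24 0.07 3.84] turn deg [-0.1  0.  -0.3]
```

View pics/a1.png

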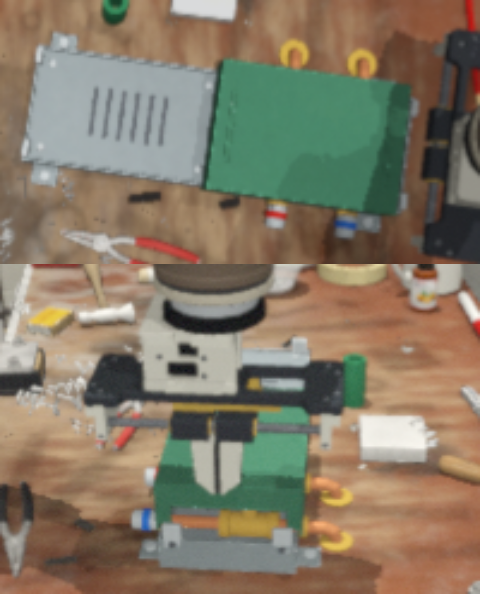

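The tool is aligned and the fingers hang in front of the hood's right end, centred on it. The hood hasn't moved. Next I lower and push left.

```bash
python3 -m creep '0 0.2 0.1 2 0 0 0; 0 0.2 0.1 3.8 0 0 0; 0 1 0.1 3.8 0 0 0; 0 2 0.1 3.8 0 0 0; 0 3 0.1 3.8 0 0 0' | grep -E 'pos|force'
python3 -m creep '0 1.2 0 0 0 0 0; 0 2.4 0 0 0 0 0; 0 3.6 0 0 0 0 0; 0 4.8 0 0 0 0 0; 0 6 0 0 0 0 0'| grep -E 'pos|force'
python3 - <<'E'
from h import *
plan(0,-10,62)
t=vision.get_image("top"); m,c=green(t,(270,150,470,250)); P=cast("top",c[:,0],.082); b=inbox(P); print("hood y ext",b[:,1].min(),b[:,1].max(),"x",b[:,0].min(),b[:,0].max())
E
```

```text
position: [0.5383, -0.3205, 0.0853]
force: [-1.0, -2.0, -1.6]
gripper_force: 1.3
position: [0.5482, -0.2614, 0.0852]
force: [-1.4, -5.6, 2.6]
gripper_force: 2.8
t 2.7 tip in box [   1.6 -103.7   63.2] F [-1.4 -5.6  2.6] shift cm [ 9.37 -0.21  0.11] turn deg [ 0.   0.1 -0.3]
hood y ext -85.73294363355282 86.00489950530452 x -60.615565470646075 63.048599321042495
```

```bash
python3 -m creep '0 1.2 -0.1 0.1 0 0 0; 0 2.4 -0.1 0.1 0 0 0; 0 3.6 -0.1 0.1 0 0 0; 0 4.8 -0.1 0.1 0 0 0; 0 6 -0.1 0.1 0 0 0' | grep -E 'pos|force'
python3 -m creep '0 0.8 0 0 0 0 0; 0 1.6 0 0 0 0 0; 0 2.2 0 0 0 0 0; 0 2.8 0 0 0 0 0; 0 3.2 0 0 0 0 0'| grep -E 'pos|force'
python3 - <<'E'
from h import *
plan(0,-7,62)
t=vision.get_image("top"); m,c=green(t,(270,150,470,250)); P=cast("top",c[:,0],.082); b=inbox(P); print("hood y ext",b[:,1].min(),b[:,1].max(),"x",b[:,0].min(),b[:,0].max())
E
```

```text
position: [0.5573, -0.2035, 0.0846]
force: [-1.3, -8.0, 6.8]
gripper_force: 4.1
position: [0.5625, -0.172, 0.0845]
force: [-0.8, -7.8, 6.8]
gripper_force: 4.3
t 4.0 tip in box [  1.3 -13.1  62.5] F [-0.8 -7.8  6.8] shift cm [ 0.61 -0.13  0.05] turn deg [ 0.1  0.1 -0.4]
hood y ext 10.71845650220244 175.2611180330576 x -60.91879237893896 63.15965074849013
```

```bash
python3 -m creep '0 0.3 0 0 0 0 0; 0 0.5 0 0 0 0 0; 0 0.6 0 0 0 0 0; 0 0.7 0 0 0 0 0; 0 0.7 0 0 0 0 0' | grep -E 'pos|force'
python3 -m creep '0 0.1 0 0 0 0 0; 0 0.2 0 0 0 0 0; 0 0.2 0 0 0 0 0'| grep -E 'pos|force'
python3 - <<'E'
from h import *
plan(0,-7,62)
t=vision.get_image("top"); m,c=green(t,(250,150,470,250)); P=cast("top",c[:,0],.082); b=inbox(P); print("hood y ext",b[:,1].min(),b[:,1].max(),"x",b[:,0].min(),b[:,0].max())
E
```

```text
position: [0.5635, -0.1657, 0.0845]
force: [-2.1, -9.6, 5.9]
gripper_force: 4.7
position: [0.5635, -0.1657, 0.0845]
force: [-1.3, -14.0, 7.1]
gripper_force: 7.2
t 5.05 tip in box [ 1.3 -6.8 62.5] F [ -1.3 -14.    7.1] shift cm [-0.02 -0.13  0.05] turn deg [ 0.1  0.3 -0.5]
hood y ext 17.768873864589168 181.69362463066406 x -60.91879237893896 63.15965074849013
```

Hood is at its left stops: the tip stopped at y = -6.8 as predicted and the force is rising. Now back off, rise, clear the view and look at the handles.

```bash
python3 -m creep '0 -1.5 0 0 0 0 0; 0 -2 0 -4 0 0 0; 0 -8 0 -6 0 0 0; 0 -14 0 -6 0 0 0; 0 -20 0 -6 0 0 0' | grep -E 'pos|force'
python3 -m creep '0 -6 0 0 0 0 0; 0 -8 0 0 0 0 0; 0 -8 0 0 0 0 0'| grep -E 'pos|force'
python3 - <<'E'
from h import *
t=vision.get_image("top"); s=vision.get_image("side"); cv2.imwrite("pics/t2.png",t[:,:,::-1]); cv2.imwrite("pics/s2.png",s[:,:,::-1])
m,c=green(t,(250,150,470,250)); b=inbox(cast("top",c[:,0],.082)); print("hood y ext",b[:,1].min(),b[:,1].max(),"x",b[:,0].min(),b[:,0].max())
for n,im in (("top",t),("side",s)):
    h=cv2.cvtColor(im,cv2.COLOR_RGB2HSV)
    for nm,m in (("red",cv2.inRange(h,(0,150,70),(6,255,255))|cv2.inRange(h,(172,150,70),(180,255,255))),("blue",cv2.inRange(h,(100,140,60),(125,255,255)))):
        q=proj(n,[box((x,y,54)) for x in(-60,60) for y in(-188,10)]); x0,y0=q.min(0).astype(int);x1,y1=q.max(0).astype(int)
        k=np.zeros_like(m);k[y0:y1,x0:x1]=m[y0:y1,x0:x1]
        for cc in cv2.findContours(k,cv2.RETR_EXTERNAL,cv2.CHAIN_APPROX_NONE)[0]:
            if cv2.contourArea(cc)<25: continue
            B=inbox(cast(n,cc[:,0],.054)); print(n,nm,cv2.contourArea(cc),cc[:,0].mean(0).round(1),"box rect",cv2.minAreaRect(B[:,:2].astype(np.float32)), "ext",B.min(0)[:2].round(1),B.max(0)[:2].round(1))
a=cv2.resize(t[160:250,280:460],None,fx=3.3,fy=3.3,interpolation=2); b=cv2.resize(s[210:310,270:400],None,fx=3,fy=3,interpolation=2)
o=np.zeros((600,600,3),np.uint8); o[:a.shape[0],:a.shape[1]]=a; o[298:298+b.shape[0],:b.shape[1]]=b
cv2.imwrite("pics/c2.png",o[:,:,::-1])
E
```

```text
position: [0.5306, -0.3598, 0.144]
force: [1.3, -0.0, 0.9]
gripper_force: 0.0
position: [0.5168, -0.4384, 0.1431]
force: [0.7, 1.5, -0.1]
gripper_force: 0.0
hood y ext 4.266299942551921 181.69362463066406 x -60.91879237893896 63.15965074849013
top red 55.5 [398.3 212.7] box rect ((-14.072708129882812, -63.58523178100586), (12.067644119262695, 32.461273193359375), 81.36568450927734) ext [-29.6 -70.9] [  2.1 -56.5]
top blue 54.0 [430. 217.] box rect ((-13.486703872680664, -137.46461486816406), (12.408369064331055, 29.12449836730957), 88.69056701660156) ext [ -28.  -143.8] [   1.  -131.1]
```

View pics/c2.png

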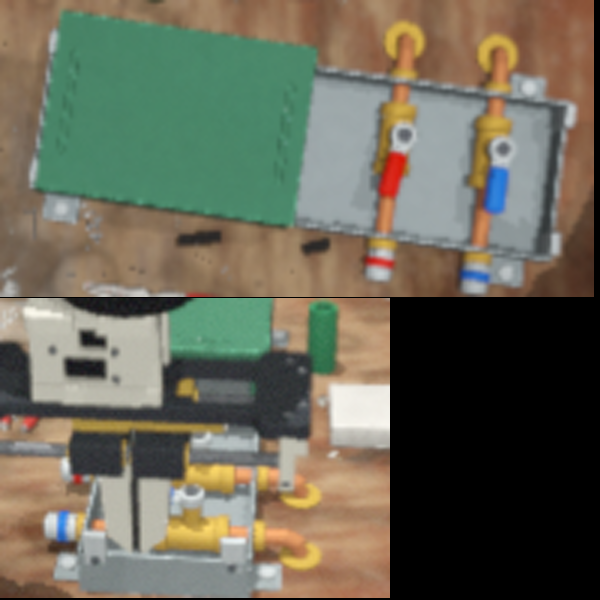

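The hood is fully left. The red handle is at about 0.15 rad, with its sleeve from x = 2 to -30 mm at y ≈ -64. The blue handle is straight at y ≈ -138. Both match the stated axes (15,-70) and (15,-140). Next I go in between the handles.

```bash
python3 - <<'E'
from h import *
print(inbox(cast("top",[(402.1,200.9),(432.1,205.5)],.055)).round(1))
plan(-40,-100,100)
E
```

```text
[[  14.5  -68.6   55. ]
 [  13.7 -138.9   55. ]]
t 6.2 tip in box [ 1.000e-01 -2.799e+02  1.215e+02] F [ 0.3  1.  -0.3] shift cm [17.98 -4.05  2.19] turn deg [ 0.  -0.1 -0.1]
```

```bash
python3 -m creep '0 6 -1.4 0 0 0 0; 0 12 -2.8 0 0 0 0; 0 18 -4 0.6 0 0 0; 0 18 -4 2.2 0 0 0; 0 18 -4 2.2 0 0 0' | grep -E 'pos|force'
python3 -c "
from h import *
plan(-40,-100,44)"
```

```text
position: [0.5074, -0.2517, 0.1211]
force: [-0.0, -1.1, -0.5]
gripper_force: 0.0
t 6.83 tip in box [ -40.3 -100.7   99.1] F [-0.  -1.1 -0.5] shift cm [0.06 0.04 5.51] turn deg [-0.1 -0.  -0.1]
```

```bash
python3 -m creep '0 0 0 2.5 0 0 0; 0 0 0 4.5 0 0 0; 0 0 0 5.5 0 0 0; 0 0 0 5.5 0 0 0' | grep -E 'pos|force'
python3 -c "
from h import *
plan(-40,-80,44)"
python3 -m creep '0 0.9 0 0 0 0 0; 0 1.5 0 0 0 0 0; 0 2 0 0 0 0 0; 0 2.6 0 0 0 0 0; 0 3.2 0.1 0 0 0 0' | grep -E 'pos|force'
python3 -c "
from h import *
plan(-34,-57.6,44)"
```

```text
position: [0.5075, -0.2541, 0.0664]
force: [0.6, 0.5, -0.2]
gripper_force: 0.0
t 7.33 tip in box [ -39.8 -103.    44.4] F [ 0.6  0.5 -0.2] shift cm [ 2.3  -0.03  0.04] turn deg [-0.1 -0.  -0.3]
position: [0.5133, -0.2227, 0.0669]
force: [-3.6, -2.7, 4.0]
gripper_force: 2.4
t 7.95 tip in box [-39.1 -71.1  44.9] F [-3.6 -2.7  4. ] shift cm [1.35 0.5  0.08] turn deg [-0.1  0.1 -0.3]
```

```bash
python3 -m creep '0 0.4 0 0 0 0 0; 0 0.9 0.25 0.1 0 0 0; 0 1.35 0.5 0.1 0 0 0; 0 1.8 0.9 0.1 0 0 0; 0 2.15 1.25 0.1 0 0 0' | grep -E 'pos|force'
python3 - <<'E'
from h import *
plan(-11,-42.5,44)
t=vision.get_image("top"); s=vision.get_image("side")
a=cv2.resize(t[160:250,280:460],None,fx=3.3,fy=3.3,interpolation=2); b=cv2.resize(s[210:310,270:400],None,fx=3,fy=3,interpolation=2)
o=np.zeros((600,600,3),np.uint8); o[:a.shape[0],:a.shape[1]]=a; o[298:298+b.shape[0],:b.shape[1]]=b
cv2.imwrite("pics/c3.png",o[:,:,::-1])
E
```

```text
position: [0.5283, -0.201, 0.0656]
force: [-8.8, 4.9, 11.4]
gripper_force: 7.6
t 8.57 tip in box [-27.7 -47.3  43.6] F [-8.8  4.9 11.4] shift cm [ 0.48  1.67 -0.04] turn deg [-0.2 -0.1 -0.2]
```

View pics/c3.png

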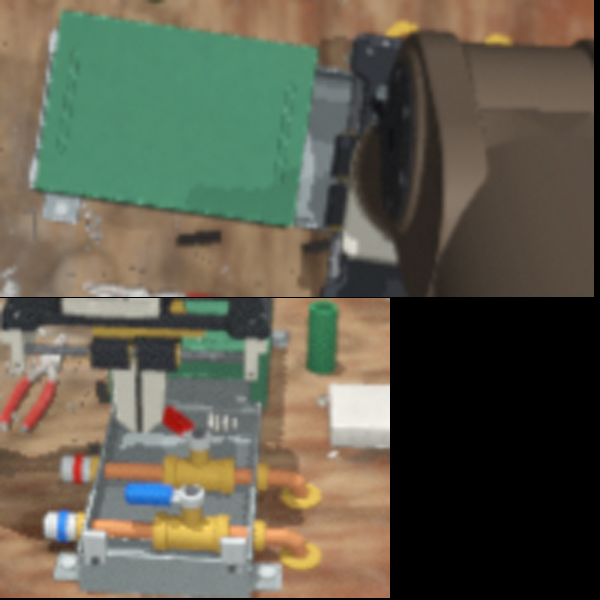

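The red handle is at roughly 60° with the fingertip on its trailing flank. The blue handle and hood are undisturbed. I continue toward +x.

```bash
python3 -m creep '0 0.1 0.4 0 0 0 0; 0 0.2 0.8 0 0 0 0; 0 0.2 1.2 0 0 0 0; 0 0.3 1.5 0 0 0 0; 0 0.3 1.5 0 0 0 0' | grep -E 'pos|force'
python3 -c "
from h import *
plan(-11,-44,44)"
```

```text
position: [0.5445, -0.2004, 0.0653]
force: [-4.3, 3.9, 4.0]
gripper_force: 2.7
t 9.3 tip in box [-11.9 -44.1  43.3] F [-4.3  3.9  4. ] shift cm [ 0.01  0.09 -0.07] turn deg [-0.1 -0.1 -0.2]
```

```bash
python3 -m creep '0 0 0.15 0 0 0 0; 0 0 0.3 0 0 0 0; 0 0 0.3 0 0 0 0' | grep -E 'pos|force'
python3 -c "
from h import *
plan(-9,-44,44)"
python3 -m creep '0 0 0.15 0 0 0 0; 0 0 0.3 0 0 0 0; 0 0 0.3 0 0 0 0' | grep -E 'pos|force'
python3 -c "
from h import *
plan(-9,-44,44)"
```

```text
position: [0.5473, -0.2007, 0.0652]
force: [-4.9, 5.3, 5.1]
gripper_force: 3.1
t 9.68 tip in box [ -9.1 -44.   43.2] F [-4.9  5.3  5.1] shift cm [-0.    0.01 -0.08] turn deg [-0.2 -0.1 -0.2]
position: [0.5503, -0.2011, 0.0652]
force: [-5.3, 4.8, 3.1]
gripper_force: 3.2
t 10.05 tip in box [ -6.1 -43.8  43.2] F [-5.3  4.8  3.1] shift cm [-0.02 -0.29 -0.08] turn deg [-0.2 -0.1 -0.2]
```

```bash
for i in 1; do python3 -m creep '0 0 0.2 0 0 0 0; 0 0 0.4 0 0 0 0; 0 0 0.4 0 0 0 0' | grep -E 'pos|force'; done
python3 -c "
from h import *
plan(-3,-44,44)"
python3 -m creep '0 0 0.15 0 0 0 0; 0 0 0.3 0 0 0 0; 0 0 0.3 0 0 0 0' | grep -E 'pos|force'
python3 - <<'E'
from h import *
plan(-9,-44,44)
s=vision.get_image("side"); cv2.imwrite("pics/c4.png",cv2.resize(s[210:310,270:400],None,fx=4,fy=4,interpolation=2)[:,:,::-1])
E
```

```text
position: [0.5537, -0.2015, 0.0651]
force: [-8.3, 5.2, 5.3]
gripper_force: 4.8
t 10.43 tip in box [ -2.7 -43.7  43.1] F [-8.3  5.2  5.3] shift cm [-0.03 -0.03 -0.09] turn deg [-0.2 -0.1 -0.2]
position: [0.5541, -0.2016, 0.0649]
force: [-14.4, 7.8, 13.2]
gripper_force: 10.5
t 10.8 tip in box [ -2.2 -43.7  42.9] F [-14.4   7.8  13.2] shift cm [-0.03 -0.68 -0.11] turn deg [-0.5 -0.1 -0.2]
```

View pics/c4.png

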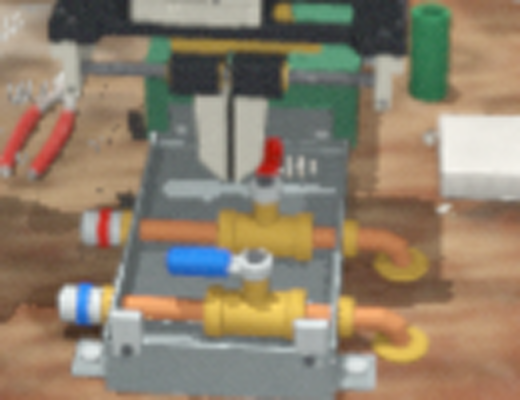

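The handle is at its stop: 14 N with no further motion, and it points to +y in the picture. Now back off, rise, and go over the hood to its left end.

```bash
python3 -m creep '0 0 -1.2 0 0 0 0; 0 0 -2.5 0 0 0 0; 0 0 -2.5 -3 0 0 0; 0 0 -2.5 -6.5 0 0 0; 0 0 -2.5 -6.5 0 0 0' | grep -E 'pos|force'
python3 -m creep '0 5 0.5 0 0 0 0; 0 10 1 0 0 0 0; 0 15 1.5 0 0 0 0; 0 20 2 0 0 0 0; 0 25.5 2.5 0 0 0 0' | grep -E 'pos|force'
python3 -m creep '0 0 0 0 0 0 0; 0 0 0 0 0 0 0' | grep -E 'pos|force'
python3 - <<'E'
from h import *
plan(0,215,60)
t=vision.get_image("top"); h=cv2.cvtColor(t,cv2.COLOR_RGB2HSV)
q=proj("top",[box((x,y,54)) for x in(-50,50) for y in(-188,0)]); x0,y0=q.min(0).astype(int);x1,y1=q.max(0).astype(int)
for nm,m in (("red",cv2.inRange(h,(0,150,70),(6,255,255))|cv2.inRange(h,(172,150,70),(180,255,255))),("blue",cv2.inRange(h,(100,140,60),(125,255,255)))):
    k=np.zeros_like(m);k[y0:y1,x0:x1]=m[y0:y1,x0:x1]
    for cc in cv2.findContours(k,cv2.RETR_EXTERNAL,cv2.CHAIN_APPROX_NONE)[0]:
        if cv2.contourArea(cc)>20:
            B=inbox(cast("top",cc[:,0],.054)); print(nm,cv2.minAreaRect(B[:,:2].astype(np.float32)))
cv2.imwrite("pics/c5.png",cv2.resize(t[130:260,230:470],None,fx=3.2,fy=3.2,interpolation=2)[:,:,::-1])
E
```

```text
position: [0.5349, -0.2012, 0.1333]
force: [0.2, -0.0, -0.5]
gripper_force: 0.0
position: [0.5999, 0.0475, 0.1299]
force: [0.2, -0.3, 0.2]
gripper_force: 0.0
position: [0.5995, 0.0462, 0.1299]
force: [-0.1, -0.9, -0.3]
gripper_force: 0.0
t 12.35 tip in box [  2.8 208.1 107.9] F [-0.1 -0.9 -0.3] shift cm [ 0.69 -0.28  4.79] turn deg [-0.1  0.1 -0.3]
red ((15.34162712097168, -39.00698471069336), (30.859630584716797, 11.935060501098633), 89.9419937133789)
blue ((-13.486703872680664, -137.46461486816406), (12.408369064331055, 29.12449836730957), 88.69056701660156)
```

View pics/c5.png

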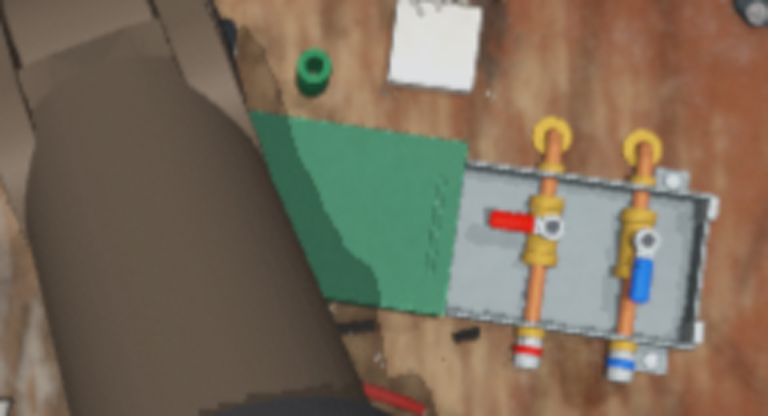

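Red is shut at 90.0° and blue is unchanged. Now I lower at the left end and push the hood right.

```bash
python3 -m creep '0 0.3 -0.2 2.5 0 0 0; 0 0.3 -0.3 4.8 0 0 0; 0 0.3 -0.3 4.8 0 0 0; 0 -0.6 -0.3 4.8 0 0 0; 0 -1.5 -0.3 4.8 0 0 0' | grep -E 'pos|force'
python3 -m creep '0 -1.2 0 0 0 0 0; 0 -2.4 0 0 0 0 0; 0 -3.6 0 0 0 0 0; 0 -4.8 0 0 0 0 0; 0 -6 0 0 0 0 0'| grep -E 'pos|force'
python3 -c "
from h import *
plan(0,10,60)"
```

```text
position: [0.5952, 0.0314, 0.0838]
force: [1.0, 3.4, 0.4]
gripper_force: 1.9
position: [0.5854, -0.0266, 0.0837]
force: [1.2, 6.3, 2.8]
gripper_force: 2.9
t 13.65 tip in box [  0.6 134.1  61.7] F [1.2 6.3 2.8] shift cm [-1.241e+01 -1.000e-02  1.500e-01] turn deg [ 0.1 -0.1 -0.2]
```

```bash
python3 -m creep '0 -1.2 0 0 0 0 0; 0 -2.4 0 0 0 0 0; 0 -3.6 0 0 0 0 0; 0 -4.8 0 0 0 0 0; 0 -6 0 0 0 0 0'| grep -E 'pos|force'
python3 -m creep '0 -1.2 0 0 0 0 0; 0 -2.4 0 0 0 0 0; 0 -3.6 0 0 0 0 0; 0 -4.8 0 0 0 0 0; 0 -5.8 0 0 0 0 0'| grep -E 'pos|force'
python3 -c "
from h import *
plan(0,7,60)"
```

```text
position: [0.5754, -0.0857, 0.0836]
force: [0.3, 6.4, 2.9]
gripper_force: 3.1
position: [0.5658, -0.1429, 0.0836]
force: [1.6, 6.8, 4.1]
gripper_force: 3.2
t 14.9 tip in box [-0.1 16.1 61.6] F [1.6 6.8 4.1] shift cm [-0.91  0.01  0.16] turn deg [ 0.1 -0.1 -0.2]
```

```bash
python3 -m creep '0 -0.4 0 0 0 0 0; 0 -0.7 0 0 0 0 0; 0 -0.9 0 0 0 0 0; 0 -1.1 0 0 0 0 0; 0 -1.1 0 0 0 0 0'| grep -E 'pos|force'
python3 -m creep '0 -0.1 0 0 0 0 0; 0 -0.2 0 0 0 0 0; 0 -0.2 0 0 0 0 0'| grep -E 'pos|force'
python3 -c "
from h import *
plan(0,7,60)"
```

```text
position: [0.5646, -0.149, 0.0837]
force: [1.9, 18.2, 5.4]
gripper_force: 8.9
position: [0.5646, -0.149, 0.0837]
force: [2.4, 22.1, 6.7]
gripper_force: 11.4
t 15.9 tip in box [-0.3  9.8 61.7] F [ 2.4 22.1  6.7] shift cm [-0.29  0.03  0.17] turn deg [ 0.1 -0.4  0. ]
```

Hood stopped with the force rising. The tip is at y = 9.8 against an expected 7, so I back off and check by camera.

```bash
python3 -m creep '0 1.5 0 0 0 0 0; 0 3 0 -3 0 0 0; 0 8 0 -6 0 0 0; 0 14 0 -6 0 0 0; 0 19 0 -6 0 0 0' | grep -E 'pos|force'
python3 -m creep '0 5 0 0 0 0 0; 0 10 0 0 0 0 0; 0 10 0 0 0 0 0'| grep -E 'pos|force'
python3 - <<'E'
from h import *
t=vision.get_image("top"); s=vision.get_image("side")
m,c=green(t,(250,150,470,250)); b=inbox(cast("top",c[:,0],.082)); r=cv2.minAreaRect(b[:,:2].astype(np.float32)); print(r,cv2.boxPoints(r).round(1).tolist())
a=cv2.resize(t[160:250,280:460],None,fx=3.3,fy=3.3,interpolation=2); b=cv2.resize(s[200:310,270:400],None,fx=2.7,fy=2.7,interpolation=2)
o=np.zeros((600,600,3),np.uint8); o[:a.shape[0],:a.shape[1]]=a; o[298:298+b.shape[0],:b.shape[1]]=b
cv2.imwrite("pics/c6.png",o[:,:,::-1])
E
```

```text
position: [0.5948, 0.0322, 0.1435]
force: [0.1, -0.4, 0.3]
gripper_force: 0.0
position: [0.6107, 0.1346, 0.1429]
force: [1.1, -1.1, 0.1]
gripper_force: 0.0
((0.09942245483398438, -88.8839111328125), (180.74545288085938, 123.53765869140625), 89.91150665283203) [[-61.79999923706055, -179.1999969482422], [61.70000076293945, -179.39999389648438], [62.0, 1.399999976158142], [-61.5, 1.600000023841858]]
```

View pics/c6.png

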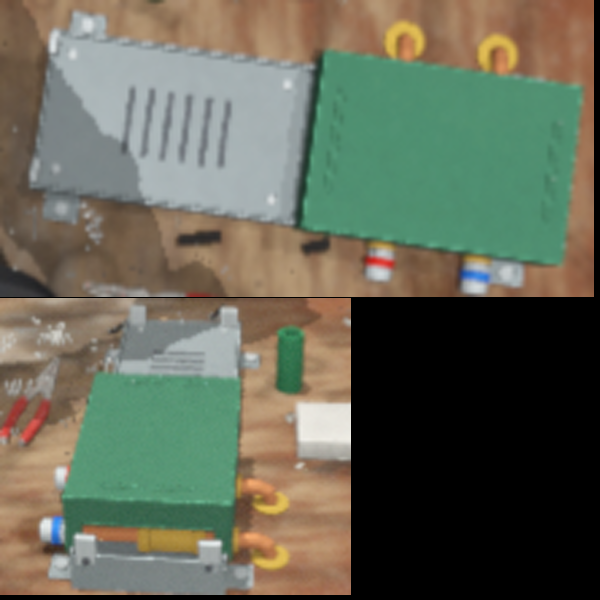

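```bash
python3 -c "
from h import *
print(telemetry.observe()['force'], job.sign_off())"
```

```text
the job is handed in; nothing more can be done
[-0.33619142 -0.8953588   0.06444322] None
```

The job is handed in: the red gas handle is shut (camera reads 90.0°), and the blue handle showed no movement when checked just before the hood was closed. The hood is back over the valves; it stalled at 22 N, so I take it to be on its right stops, although its position read 2–3 mm short, within measuring error.

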